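# Open the candling lamp and seat the egg-cup head

## Robot

A 6-joint arm with a two-finger parallel gripper is mounted at the origin on the work surface. World frame = base frame: x ahead of the robot, y to its left, z up, the work surface at z = 0. Lengths are in m, angles in degrees, forces in N, time in s.
With the tool pointing down it reaches from about 0.375 to 0.9 m from the base axis. Payload 3.1 kg.
Tool frame: the origin (TCP) lies at the very end of the fingers, on their centre line; the grasp point (between the pads) lies 19 mm behind it; z points along the fingers, y is the direction in which the jaws open and shut (so a half turn about z gives the same grasp; the last joint's range is limited). The gripper opens to 87 mm and grips with 3 to 60 N. Pads are 19 mm wide; open, the fingers measure 117 mm over their backs; the gripper's body (75 mm by 190 mm) begins 51 mm behind the grasp point.
Start: joints at [60.934, 30.224, 82.088, -0, 67.689, -10.227], TCP at [0.202, 0.592, 0.223] pointing down, gripper open.
Joint ranges: [-176.69, 176.69], [-43.24, 126.21], [12.49, 139.97], [-82, 262], [0, 151.66], [-163.58, 163.58]. Speed limits (degrees/s): [159.86, 159.86, 180, 180, 180, 180].

## Interface

Orientations are given as a 3x3 rotation matrix whose columns are the frame's x, y, z axes.
In Python, from rig import readout, capture, camera_model, bot, spot_in, regions_of gives the robot as it stands.
- The arm moves only by the tool send_rows, never from a script. Its argument "moves" is a list that holds one entry, the list of rows, each a list of 7 numbers: the turn, a rotation vector about the tool's x, y, z in degrees, then the shift along the tool's x, y, z in cm, then the opening, from -1 (shut) to 1 (fully open). A call has exactly 5 rows; each row shifts and turns the commanded pose from where the row before left it, along the tool's axes as they then stand; what a row does not reach is not made up. A row lasts 1/10 s, in which the tool goes at most 50 mm and 8.59 degrees, less where a joint would pass 70% of its speed; a pose out of reach is approached as far as the arm can. A call with a gripper value outside its range is refused whole. The fingers move at their own pace and stop on an object; the grip force is fixed at half the most. Time passes only in rows, so rows that do not move let the fingers close, or fill a call up. It gives the time, the measured TCP pose, the force and the opening at its end, in the units of the state.
- readout.read_state(): the state, without advancing time (a new reading comes with each control period).
- capture(name): name is "scene" or "top"; returns the picture (384x512x3 uint8, blue, green, red); there is no depth.
- camera_model(name): a dict with "camera_matrix" (3x3 intrinsics, pixels), "pose" (4x4, takes a point from camera to world coordinates). Camera axes: x right, y up, looking along -z (the intrinsics and any distortion apply to the point x, -y, -z); pixel columns grow to the right and rows downward; lengths in m; the calibration is good to about 2 mm. A picture is of the moment at which its call begins. camera_model takes no time and is no camera call.
- bot.hand_in(): hands the job in, once; it reports no verdict.
Trained networks look in the newest picture that a camera, given by its name, has taken for a name from the list of things; names that differ only in an ending like _2 or _b are one class to them, and where a whole thing is asked for, a point or a joint stands for the part that bears it (a point fixed in the world has none). Each returns a list of dicts, best first, with "p" (0 to 1); they miss things now and then, are a little off and sometimes report something else, mostly with a low value. They report only what shows in the picture. A call takes as long as a camera call.
- spot_in(camera, thing): "location" ([x, y, z] in m, in world coordinates, good to about 4 mm: the middle of the surface that is visible of it).
- regions_of(camera, thing): "mask" (384x512 bool, what is visible of it).
The state is a dict: "time_s": time; "joint_positions": joint angles; "qvel": joint speeds; "tau": joint torques, N m; "position": TCP position; "tcp_rot": TCP orientation; "force": force on the tool from outside, world axes, zero at the start; "moment": the same for the moment, N m; "opening": opening from 0.0 (shut) to 1.0 (fully open).
Only numpy, scipy, OpenCV 4.12 (cv2) and the standard library are available. Lean on these libraries where they do the work, as an engineer would, in place of code of your own. Each camera call takes 0.05 s, during which the arm holds its last target. There are 200 camera calls.

## Task

Get the candling lamp ready: swing the brass shutter up by its lever all the way back until it rests on its stop, then set the blue egg-cup head gently onto the lamp base, large hole over the large peg, fully home and flat, with the shutter still open. Do not drop the head, and do not push or tip any of the other things on the table.

Things in the scene. Friction and masses are not known exactly. Their poses are not given: they have to be found in the camera images.
- lamp_base: Grey steel lamp base fixed to the table; place and yaw vary. Origin on the table under the centre of the round aperture. Block 30 mm high, x -47 to +77 mm, y -85 to +85 mm; a switch housing 60 mm high stands at x -30 to +60, y +85 to +125 mm. Two upright alignment pegs on its top at x = 0, y = +55 and -55 mm (see big_peg). -x is the lever's side and roughly faces the robot.
- seat (a point): Centre of the aperture on the lamp base's top face (30 mm above the table), axes as lamp_base: where the origin of the seated head belongs.
- big_peg (a point): Foot of the large brass peg on the base's top face, at lamp_base y = +55 mm, diameter 16 mm. The small steel peg, diameter 10 mm, stands at y = -55 mm. Both are 24 mm tall: straight for 15 mm, then tapered by 4 mm in radius.
- shutter (a joint): Hinge of the brass shutter, rad: 0 = shut over the aperture, 2.0 = leaning back on its stop. Let go below about 1.5 it falls shut, above about 1.7 it falls onto the stop. Brass plate 98 mm long, 60 mm wide, 6 mm thick, lying on the base between the pegs; a steel lever goes on from it towards -x of the base. About 0.25 kg.
- shutter_grip (a point): Centre of the black plastic grip at the end of the lever: grip 40 mm long along the lever, 16 mm wide (along lamp_base y), 16 mm thick. 142 mm from the hinge; when shut it lies at lamp_base (-80, 0, +40) mm, clear of the block's front edge.
- shutter_hinge (a point): Point on the hinge axis, at lamp_base (+62, 0, +36) mm; the axis is lamp_base y, and the grip rises from the -x side over the top to +x.
- cup_head: Blue ceramic egg-cup head, about 0.4 kg, upright, any yaw, left or right of the base. Origin under the middle of its flange. Flange 64 (x) by 150 (y) by 14 mm, with two peg holes (see big_hole) and a middle opening. On it an upright open octagonal cup with a white rim, 56 mm across flats, from 14 to 90 mm above the underside; flats face +x, +y and every 45 degrees.
- big_hole (a point): Centre of the large through hole at the flange's underside, cup_head y = +55 mm, diameter 18.5 mm; a brass strip marks this end. The small hole, diameter 12.5 mm, is at y = -55 mm.
- jar: Bystander: amber glass jar, 56 mm diameter, 85 mm tall, close beside the head. Origin under its centre.
- stamp: Bystander: steel egg stamp standing upright, 50 mm diameter at the foot, 82 mm tall, close on the other side of the head. Origin under its centre.
- dish: Bystander: pewter dish, 132 mm diameter, 26 mm high, with one brown egg standing in it to 63 mm. Origin under its centre.
- egg_tray: Bystander: white plastic egg tray 150 (x) by 210 (y) by 35 mm with eggs up to 62 mm high. Origin under its centre.
- magnifier: Bystander: glass magnifier lying flat, ring 100 mm diameter about the origin, wooden handle reaching to +y 148 mm, 16 mm high.
- spray: Bystander: tall green bottle, 64 mm diameter, 190 mm tall. Origin under its centre.
- ink_tin: Bystander: flat blue tin 60 (x) by 90 (y) by 22 mm. Origin under its centre.

How it is judged:
By the outcome, as a careful person would: the job done as asked, in the order asked, and still so for the second after the job is handed in, with the robot touching nothing.
It also fails if it takes over 61 s, if anything falls off the work surface, if the arm or the gripper's body presses on something with over 40 N, if the wrist force passes 120 N, or if a joint passes its speed limit or range.

## Working session

There is one attempt and no reset: what is moved stays moved. The work goes in short steps, Python scripts to look and compute and a tool call to move; the robot and the scene stay as the last step left them, time stands still between calls to the robot, and variables do not carry over. Pictures are saved under pics/ and viewed, about 8 in all and at most 12, crops included, and the job is handed in when it is done.

Besides the shell and the picture viewer there is one more tool, called as name(argument=value, ...) on one line, values as JSON. send_rows: Moves the arm, as the interface text tells. Its arguments: {"type":"object","properties":{"moves":{"type":"array","items":{"type":"array","items":{"type":"array","items":{"type":"number"}}}}},"required":["moves"]}

```bash
ls; mkdir -p pics; python3 - <<'E'
from rig import *
import cv2,numpy as np
for n in("scene","top"):
    cv2.imwrite(f"pics/{n}0.png",capture(n)); m=camera_model(n); print(n,np.round(m["pose"],3).tolist(),np.round(m["camera_matrix"],1).tolist(),[k for k in m])
    for t in("lamp_base","seat","big_peg","shutter_grip","cup_head","big_hole","jar","stamp"):
        print(t,[(round(d["p"],2),np.round(d["location"],3).tolist()) for d in spot_in(n,t)[:2]])
print(readout.read_state())
E
```

```text
pics
scene [[-0.168, -0.729, 0.663, 1.287], [0.986, -0.124, 0.114, 0.156], [-0.001, 0.673, 0.74, 0.858], [0.0, 0.0, 0.0, 1.0]] [[372.4, 0.0, 256.2], [0.0, 372.4, 191.3], [0.0, 0.0, 1.0]] ['camera_matrix', 'pose']
lamp_base [(0.88, [0.546, 0.054, 0.028])]
seat [(0.72, [0.55, 0.057, 0.028])]
big_peg [(0.8, [0.549, 0.06, 0.031]), (0.4, [0.516, 0.04, 0.034])]
shutter_grip [(0.88, [0.516, 0.043, 0.036])]
cup_head [(0.85, [0.525, 0.332, 0.011])]
big_hole [(0.87, [0.521, 0.333, 0.014])]
jar [(0.68, [0.368, -0.165, 0.021]), (0.6, [0.446, 0.375, 0.074])]
stamp [(0.78, [0.582, 0.28, 0.031]), (0.19, [0.55, 0.056, 0.03])]
top [[-0.014, 0.99, -0.139, 0.438], [-1.0, -0.014, 0.003, 0.036], [0.001, 0.139, 0.99, 1.063], [0.0, 0.0, 0.0, 1.0]] [[386.1, 0.0, 262.4], [0.0, 386.1, 199.0], [0.0, 0.0, 1.0]] ['camera_matrix', 'pose']
lamp_base [(0.7, [0.532, 0.045, 0.03])]
seat [(0.64, [0.535, 0.043, 0.03]), (0.5, [0.507, 0.316, 0.018])]
big_peg [(0.98, [0.529, 0.047, 0.032])]
shutter_grip [(0.88, [0.516, 0.039, 0.035])]
cup_head [(0.94, [0.504, 0.314, 0.016]), (0.55, [0.685, -0.288, 0.124])]
big_hole [(0.69
[... 266 characters left out ...]
  8.20866996e+01,  1.61669448e-03,
        6.76892952e+01, -1.02273196e+01]), 'qvel': array([-0.14649223,  0.04310576, -0.04337304,  0.0954422 ,  0.09236355,
       -0.07599551]), 'tau': array([-1.06354652e-03, -4.39984846e+01, -1.76989728e+01,  6.32574130e-02,
        5.03136485e-02, -2.33188581e-05]), 'position': array([0.2017853 , 0.59151856, 0.22257237]), 'tcp_rot': array([[-9.46422291e-01,  3.22931644e-01, -4.03798435e-06],
       [ 3.22931644e-01,  9.46422290e-01,  4.64664483e-05],
       [ 1.88271250e-05,  4.26728895e-05, -9.99999999e-01]]), 'force': array([ 0.05865798, -0.06186094, -0.30943081]), 'moment': array([-0.03374228, -0.00592866, -0.02821886]), 'opening': 1.0009627702807535}
```

```bash
python3 - <<'E'
import cv2
a=cv2.imread("pics/top0.png");cv2.imwrite("pics/top0b.png",cv2.resize(a,(800,600),interpolation=cv2.INTER_CUBIC))
a=cv2.imread("pics/scene0.png");cv2.imwrite("pics/scene0b.png",cv2.resize(a,(800,600),interpolation=cv2.INTER_CUBIC))
E
```

```text
(no output)
```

View pics/top0b.png

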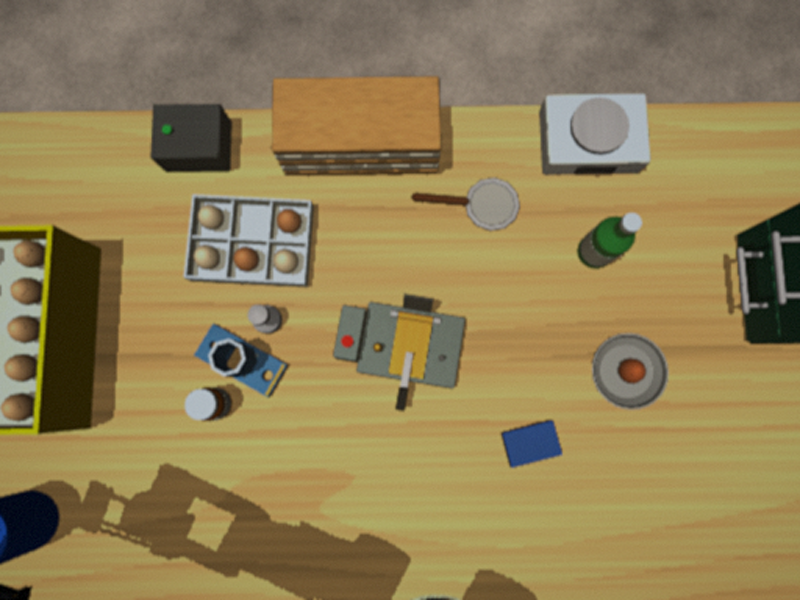

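View pics/scene0b.png

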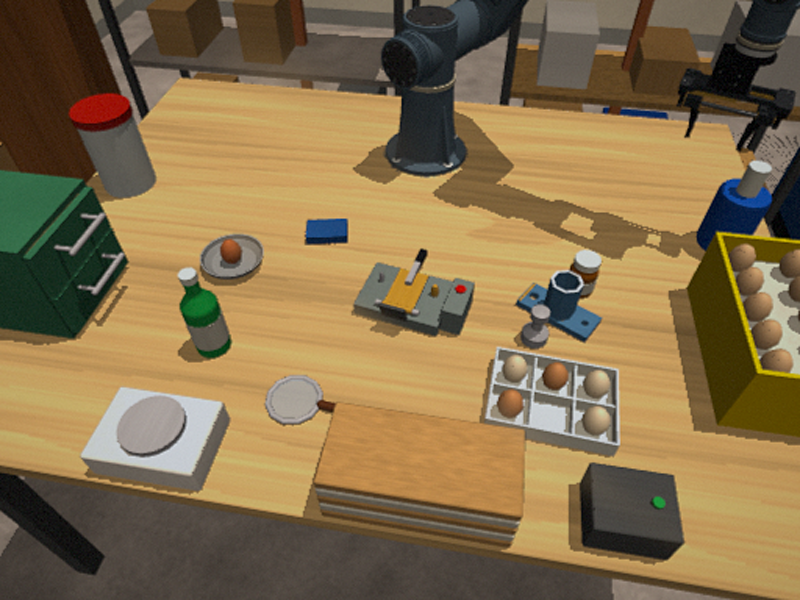

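```bash
cat > h.py <<'E'
import numpy as np,cv2
from rig import camera_model
def proj(cam,P):
    m=camera_model(cam); T=np.linalg.inv(m["pose"]); K=m["camera_matrix"]
    p=np.c_[np.atleast_2d(P),np.ones(len(np.atleast_2d(P)))]@T.T
    p=p[:,:3]*[1,-1,-1]; q=p@np.array(K).T
    return q[:,:2]/q[:,2:]
def back(cam,uv,z):
    m=camera_model(cam); T=np.array(m["pose"]); K=np.array(m["camera_matrix"])
    d=np.linalg.solve(K,[uv[0],uv[1],1.])*[1,-1,-1]; d=T[:3,:3]@d; o=T[:3,3]
    return o+d*(z-o[2])/d[2]
def xf(pose,P):
    x,y,a=pose; c,s=np.cos(a),np.sin(a); P=np.atleast_2d(P)
    return np.c_[x+c*P[:,0]-s*P[:,1],y+s*P[:,0]+c*P[:,1],P[:,2]]
def box(x0,x1,y0,y1,z0,z1): return np.array([[x,y,z] for x in(x0,x1) for y in(y0,y1) for z in(z0,z1)])/1000
E
python3 - <<'E'
from rig import *
import numpy as np,cv2
M={}
tiles=[]
R={("top","lamp_base"):(210,180),("top","cup_head"):(115,190),("scene","lamp_base"):(225,160),("scene","cup_head"):(320,165)}
for n in("top","scene"):
    im=capture(n)
    for t in("lamp_base","cup_head","shutter"):
        r=regions_of(n,t)
        print(n,t,[(round(d["p"],2),int(d["mask"].sum())) for d in r[:3]])
        if r: M[n+t]=r[0]["mask"]
    for t in("lamp_base","cup_head"):
        u,v=R[n,t]; k=im.copy()
        c,_=cv2.findContours(M[n+t].astype(np.uint8),0,1)
        k=cv2.resize(k[v:v+75,u:u+100],(400,300),interpolation=cv2.INTER_CUBIC)
        for q in c: cv2.polylines(k,[((q-[u,v])*4+2).astype(int)],True,(255,0,255),1)
        tiles.append(k)
np.savez("m0.npz",**M)
cv2.imwrite("pics/tiles0.png",np.vstack([np.hstack(tiles[:2]),np.hstack(tiles[2:])]))
E
```

```text
top lamp_base [(0.65, 3767)]
top cup_head [(0.83, 1351), (0.31, 1024)]
top shutter [(0.69, 1008)]
scene lamp_base [(0.57, 2571)]
scene cup_head [(0.91, 1193), (0.16, 317)]
scene shutter [(0.75, 570), (0.68, 4502)]
```

View pics/tiles0.png

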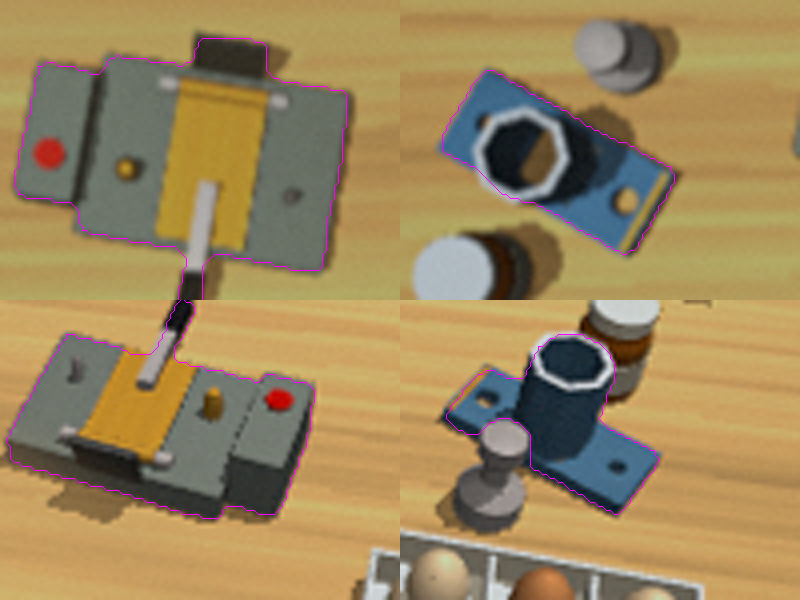

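```bash
cat > fit.py <<'E'
from h import *
from scipy.optimize import minimize
S=4
def render(cam,pose,parts):
    im=np.zeros((384*S,512*S),np.uint8)
    for p in parts:
        q=(proj(cam,xf(pose,p))+0.5)*S
        h=cv2.convexHull(q.astype(np.float32)); cv2.fillConvexPoly(im,np.round(h*16).astype(np.int32),255,shift=4)
    return cv2.resize(im,(512,384),interpolation=cv2.INTER_AREA)/255.
o=np.arange(8)*np.pi/4+np.pi/8; r=28/np.cos(np.pi/8)
HEAD=[box(-32,32,-75,75,0,14),np.array([[r*np.cos(a),r*np.sin(a),z] for a in o for z in(14,90)])/1000]
BASE=[box(-47,77,-85,85,0,30),box(-30,60,85,125,0,60)]
def fit(views,parts,x0):
    def f(p):
        e=0
        for cam,m,ig in views: e+=(np.abs(render(cam,p,parts)-m)*~ig).sum()
        return e
    best=None
    for s in(.015,.004):
        r=minimize(f,x0,method="Nelder-Mead",options=dict(initial_simplex=np.array([x0]+[np.add(x0,d) for d in np.diag([s,s,s*8])]),xatol=1e-5,fatol=.1)); x0=r.x
    return r.x,r.fun
E
python3 - <<'E'
from fit import *
M=np.load("m0.npz")
def ig(rects):
    z=np.zeros((384,512),bool)
    for (u,v),(a,b,c,d) in rects: z[int(v+b/4):int(v+d/4)+1,int(u+a/4):int(u+c/4)+1]=1
    return z
bt=ig([((210,180),(185,20,280,85)),((210,180),(175,252,220,420))])
bs=ig([((225,160),(120,-130,200,75)),((225,160),(60,120,180,190))])
ht=ig([]); hs=ig([((320,165),(45,110,140,240))])
T=("top",M["toplamp_base"],bt),("scene",M["scenelamp_base"],bs)
for v in(T,T[:1],T[1:]): print("base",fit(v,BASE,[.535,.045,-.1]))
T=("top",M["topcup_head"],ht),("scene",M["scenecup_head"],hs)
for v in(T,T[:1],T[1:]): print("head",fit(v,HEAD,[.505,.32,-2.6]))
from rig import *
for n,t in(("top","jar"),("top","stamp")):
    capture(n)
for n,uv,z in(("top",(115+455/4,190+275/4),.085),("top",(115+602/4-100,190+45/4),.082),("scene",(320+625/4-100,165+5/4),.085),("scene",(320+503/4-100,165+440/4-75),.082)):
    pass
print("jar",back("top",(115+13.5,190+68),.085),back("scene",(320+56,165+0),.085))
print("stamp",back("top",(115+50.5,190+11),.082),back("scene",(320+26,165+33.5),.082))
E
```

```text
base (array([ 0.51263567,  0.03601276, -0.17640097]), np.float64(224.6392156862745))
base (array([ 0.51337562,  0.03542502, -0.17926876]), np.float64(92.27058823529411))
base (array([ 0.50883586,  0.03782722, -0.19159686]), np.float64(74.87058823529412))
head (array([ 0.50640895,  0.33067222, -3.64609398]), np.float64(212.10196078431372))
head (array([ 0.5066979 ,  0.32971152, -3.65838596]), np.float64(113.11372549019607))Traceback (most recent call last):
  File "<stdin>", line 13, in <module>
  File "fit.py", line 20, in fit
    r=minimize(f,x0,method="Nelder-Mead",options=dict(initial_simplex=np.array([x0]+[np.add(x0,d) for d in np.diag([s,s,s*8])]),xatol=1e-5,fatol=.1)); x0=r.x
    res = _minimize_neldermead(fun, x0, args, callback, bounds=bounds,
                               **options)
    fxe = func(xe)
    fx = function(np.copy(x), *(wrapper_args + args))
  File "fit.py", line 16, in f
    for cam,m,ig in views: e+=(np.abs(render(cam,p,parts)-m)*~ig).sum()
                                      ~~~~~~^^^^^^^^^^^^^
  File "fit.py", line 7, in render
    q=(proj(cam,xf(pose,p))+0.5)*S
       ~~~~^^^^^^^^^^^^^^^^
  File "h.py", line 4, in proj
    m=camera_model(cam); T=np.linalg.inv(m["pose"]); K=m["camera_matrix"]
ValueError: time passes only in moves, steps and waits
```

send_rows(moves=[[[0, 0, -8.55, 0, 0, 0, 1], [0, 0, 0, -2.3, -3.5, 0, 1], [0, 0, 0, -2.3, -3.5, 0, 1], [0, 0, 0, -2.3, -3.5, 0, 1], [0, 0, 0, -2.3, -3.5, 0, 1]]])

```text
time_s: 1.8
position: [0.2677, 0.436, 0.2227]
tcp_rot: [[-0.984, 0.178, 0.001], [0.178, 0.984, 0.0], [-0.0, 0.0, -1.0]]
force: [0.4, 0.4, 0.0]
opening: 0.998
```

send_rows(moves=[[[0, 0, 0, -2.3, -3.5, 0, 1], [0, 0, 0, -2.3, -3.5, 0, 1], [0, 0, 0, -2.3, -3.5, 0, 1], [0, 0, 0, -2.3, -3.5, 0, 1], [0, 0, 0, -2.3, -3.5, 0, 1]]])

```text
time_s: 2.3
position: [0.3498, 0.2432, 0.2229]
tcp_rot: [[-0.984, 0.178, 0.001], [0.178, 0.984, 0.0], [-0.001, 0.001, -1.0]]
force: [0.2, -0.5, -0.1]
opening: 0.999
```

send_rows(moves=[[[0, 0, 0, -2.3, -3.5, 0, 1], [0, 0, 0, -2.3, -3.5, 0, 1], [0, 0, 0, -2.3, -3.5, 0, 1], [0, 0, 0, -2.3, -3.5, 0, 1], [0, 0, 0, 0, 0, 6, 1]]])

```text
time_s: 2.8
position: [0.4244, 0.0861, 0.1768]
tcp_rot: [[-0.983, 0.184, 0.021], [0.184, 0.983, -0.002], [-0.021, 0.001, -1.0]]
force: [1.8, 0.5, -0.5]
opening: 1.001
```

```bash
python3 - <<'E'
import re
s=open("h.py").read()
s=s.replace("def proj","_C={n:camera_model(n) for n in('top','scene')}\ncamera_model=_C.get\ndef proj",1)
open("h.py","w").write(s)
E
python3 - <<'E'
from rig import *
from h import *
for i in range(3): im={n:capture(n) for n in("top","scene")}
s=readout.read_state(); p=s["position"]; print(s["time_s"],p,s["tcp_rot"].round(3).tolist())
y=s["tcp_rot"][:,1]
B=[(.5125,.036,-.178),(.509,.038,-.19)]
tl=[]
for n in("top","scene"):
    k=im[n].copy(); q=proj(n,[p+y*.0435,p-y*.0435,p]); c=proj(n,xf(B[0],[[-.02,.02,.05]]))[0]
    u,v=(c-[50,75 if n=="scene" else 75]).astype(int)
    k=cv2.resize(k[v:v+150,u:u+100],(400,600),interpolation=cv2.INTER_CUBIC)
    d=lambda P,col:[cv2.circle(k,tuple(int(t) for t in ((w-[u,v]+.5)*4)),3,col,1) for w in proj(n,P)]
    d([p+y*.0435,p-y*.0435,p],(255,0,255))
    d(xf(B[0],[[0,.055,.054],[0,-.055,.054],[-.1,0,.048],[.077,-.085,.03],[-.047,-.085,.03],[-.047,.085,.03]]),(255,255,0))
    tl.append(k)
cv2.imwrite("pics/a.png",np.hstack(tl))
E
```

```text
3.1 [0.41520642 0.09105434 0.17401006] [[-0.984, 0.177, 0.002], [0.177, 0.984, -0.0], [-0.002, 0.0, -1.0]]
```

View pics/a.png

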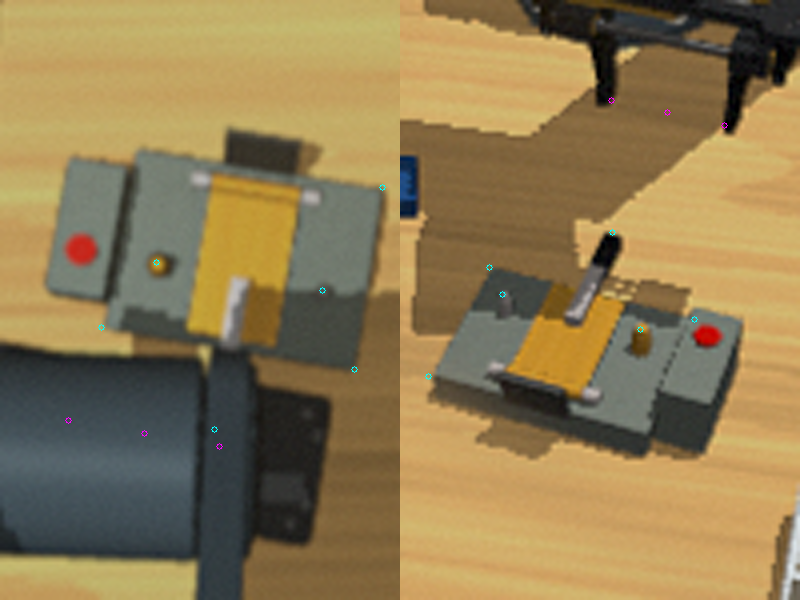

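send_rows(moves=[[[0, 0, 0, -2.5, -3.7, 0, 1], [0, 0, 0, 0, 0, 4.0, 1], [0, 0, 0, 0, 0, 4.0, 1], [0, 0, 0, 0, 0, 4.0, 1], [0, 0, 0, 0, 0, 3.2, 1]]])

```text
time_s: 3.6
position: [0.4344, 0.0502, 0.021]
tcp_rot: [[-0.984, 0.177, 0.005], [0.177, 0.984, -0.001], [-0.005, 0.0, -1.0]]
force: [0.4, -0.6, 0.7]
opening: 0.999
```

send_rows(moves=[[[0, 0, 0, 0, 0, 0, 0], [0, 0, 0, 0, 0, 0, -0.5], [0, 0, 0, 0, 0, 0, -1], [0, 0, 0, 0, 0, 0, -1], [0, 0, 0, 0, 0, 0, -1]]])

```text
time_s: 4.1
position: [0.4338, 0.0495, 0.0221]
tcp_rot: [[-0.984, 0.178, 0.004], [0.178, 0.984, -0.001], [-0.004, 0.0, -1.0]]
force: [0.8, -0.1, 0.3]
opening: 0.628
```

send_rows(moves=[[[0, 0, 0, 0, 0, 0, -1], [0, 0, 0, 0, 0, 0, -1], [0, 0, 0, 0, 0, 0, -1], [0, 0, 0, 0, 0, 0, -1], [0, 0, 0, 0, 0, 0, -1]]])

```text
time_s: 4.6
position: [0.4328, 0.0504, 0.0205]
tcp_rot: [[-0.983, 0.181, 0.0], [0.181, 0.983, 0.001], [0.0, 0.002, -1.0]]
force: [2.8, 14.5, -0.5]
opening: 0.177
```

send_rows(moves=[[[0, 0, 0, 0, 0, 0, -1], [0, 0, 0, 0, 0, 0, -1], [0, 0, 0, 0, 0, 0, -1], [0, 0, 0, 0, 0, 0, -1], [0, 0, 0, 0, 0, 0, -1]]])

```text
time_s: 5.1
position: [0.4328, 0.0506, 0.0204]
tcp_rot: [[-0.984, 0.18, 0.0], [0.18, 0.984, 0.001], [-0.0, 0.001, -1.0]]
force: [1.5, 8.0, 0.3]
opening: 0.176
```

```bash
python3 -c "
import numpy as np
t=np.radians(np.linspace(0,115,21)+1.6);r=14.2
for a in zip(np.diff(r*np.cos(t)).round(2),-np.diff(r*np.sin(t)).round(2)):print(*a)"
```

```text
-0.11 -1.42
-0.25 -1.4
-0.39 -1.37
-0.53 -1.32
-0.66 -1.26
-0.78 -1.19
-0.9 -1.11
-1.0 -1.01
-1.1 -0.91
-1.18 -0.79
-1.26 -0.67
-1.32 -0.54
-1.37 -0.41
-1.4 -0.27
-1.42 -0.12
-1.42 0.02
-1.42 0.16
-1.39 0.3
-1.35 0.44
-1.3 0.57
```

send_rows(moves=[[[0, 0, 0, -0.1, 0.05, -1.4, -1], [0, 0, 0, -0.25, 0.05, -1.4, -1], [0, 0, 0, -0.4, 0, -1.4, -1], [0, 0, 0, -0.5, 0, -1.3, -1], [0, 0, 0, -0.65, 0, -1.25, -1]]])

```text
time_s: 5.6
position: [0.4507, 0.0474, 0.088]
tcp_rot: [[-0.984, 0.179, -0.002], [0.179, 0.984, 0.001], [0.003, 0.0, -1.0]]
force: [0.7, 1.1, -5.9]
opening: 0.175
```

send_rows(moves=[[[0, 0, 0, -0.8, 0, -1.2, -1], [0, 0, 0, -0.9, 0, -1.1, -1], [0, 0, 0, -1.0, 0, -1.0, -1], [0, 0, 0, -1.1, 0, -0.9, -1], [0, 0, 0, -1.2, 0, -0.8, -1]]])

```text
time_s: 6.1
position: [0.4971, 0.039, 0.1372]
tcp_rot: [[-0.984, 0.179, -0.009], [0.179, 0.984, 0.002], [0.009, -0.0, -1.0]]
force: [-1.4, 1.4, -3.7]
opening: 0.184
```

send_rows(moves=[[[0, 0, 0, -1.25, 0, -0.65, -1], [0, 0, 0, -1.3, 0, -0.55, -1], [0, 0, 0, -1.35, 0, -0.4, -1], [0, 0, 0, -1.4, 0, -0.25, -1], [0, 0, 0, -1.4, 0, -0.1, -1]]])

```text
time_s: 6.6
position: [0.564, 0.0267, 0.1573]
tcp_rot: [[-0.984, 0.178, -0.007], [0.178, 0.984, 0.001], [0.007, -0.0, -1.0]]
force: [-3.7, 0.1, 2.9]
opening: 0.183
```

Low forces; finish the arc.

send_rows(moves=[[[0, 0, 0, -1.4, 0, 0, -1], [0, 0, 0, -1.4, 0, 0.15, -1], [0, 0, 0, -1.4, 0, 0.3, -1], [0, 0, 0, -1.35, 0, 0.45, -1], [0, 0, 0, -1.2, 0, 0.5, -1]]])

```text
time_s: 7.1
position: [0.6322, 0.0143, 0.143]
tcp_rot: [[-0.984, 0.179, -0.003], [0.179, 0.984, 0.001], [0.003, -0.0, -1.0]]
force: [-1.1, -0.5, 1.3]
opening: 0.18
```

send_rows(moves=[[[0, 0, 0, 0, 0, 0, -1], [0, 0, 0, 0, 0, 0, -1], [0, 0, 0, 0, 0, 0, -1], [0, 0, 0, 0, 0, 0, -1], [0, 0, 0, 0, 0, 0, -1]]])

```text
time_s: 7.6
position: [0.6326, 0.0143, 0.1429]
tcp_rot: [[-0.984, 0.179, -0.001], [0.179, 0.984, 0.0], [0.001, -0.0, -1.0]]
force: [-1.5, 0.4, -3.1]
opening: 0.185
```

send_rows(moves=[[[0, 0, 0, -0.25, 0, 0.12, -1], [0, 0, 0, -0.2, 0, 0.1, -1], [0, 0, 0, 0, 0, 0, -1], [0, 0, 0, 0, 0, 0, -1], [0, 0, 0, 0, 0, 0, -1]]])

```text
time_s: 8.1
position: [0.6328, 0.0142, 0.1427]
tcp_rot: [[-0.984, 0.178, -0.01], [0.178, 0.984, 0.001], [0.01, -0.001, -1.0]]
force: [-12.2, 0.6, 12.1]
opening: 0.177
```

send_rows(moves=[[[0, 0, 0, 0, 0, 0, 1], [0, 0, 0, 0, 0, 0, 1], [0, 0, 0, 0, 0, 0, 1], [0, 0, 0, 0, 0, 0, 1], [0, 0, 0, 0, 0, 0, 1]]])

```text
time_s: 8.6
position: [0.6379, 0.0133, 0.1412]
tcp_rot: [[-0.984, 0.179, 0.0], [0.179, 0.984, -0.0], [-0.0, -0.0, -1.0]]
force: [0.0, -0.1, 0.5]
opening: 0.551
```

send_rows(moves=[[[0, 0, 0, 0, 0, 0, 1], [0, 0, 0, 0, 0, 0, 1], [0, 0, 0, 0, 0, -2, 1], [0, 0, 0, 0, 0, -4, 1], [0, 0, 0, 0, 0, -4, 1]]])

```text
time_s: 9.1
position: [0.6369, 0.0134, 0.2414]
tcp_rot: [[-0.984, 0.179, -0.003], [0.179, 0.984, 0.0], [0.003, -0.0, -1.0]]
force: [1.7, -0.0, 0.9]
opening: 0.966
```

send_rows(moves=[[[0, 0, 0, 2.3, 3.6, 0, 1], [0, 0, 0, 2.3, 3.6, 0, 1], [0, 0, 0, 2.3, 3.6, 0, 1], [0, 0, 0, 2.3, 3.6, 0, 1], [0, 0, 0, 2.3, 3.6, 0, 1]]])

```text
time_s: 9.6
position: [0.5557, 0.2124, 0.2415]
tcp_rot: [[-0.984, 0.179, 0.0], [0.179, 0.984, 0.0], [-0.0, 0.0, -1.0]]
force: [0.3, -0.5, -1.0]
opening: 1.0
```

send_rows(moves=[[[0, 0, 0, 2.3, 3.6, 0, 1], [0, 0, 0, 2.3, 3.6, 0, 1], [0, 0, 0, 2.3, 3.6, 0, 1], [0, 0, 8.5, 0, 0, 0, 1], [0, 0, 8.5, 0, 0, 0, 1]]])

```text
time_s: 10.1
position: [0.5068, 0.3313, 0.2413]
tcp_rot: [[-0.887, 0.461, 0.0], [0.461, 0.887, -0.0], [-0.0, -0.0, -1.0]]
force: [-0.9, -0.1, 0.1]
opening: 0.997
```

send_rows(moves=[[[0, 0, 1.6, 0, 0, 0, 1], [0, 0, 0, 0, 0, 0, 1], [0, 0, 0, 0, 0, 0, 1], [0, 0, 0, 0, 0, 0, 1], [0, 0, 0, 0, 0, 0, 1]]])

```text
time_s: 10.6
position: [0.5081, 0.3293, 0.2413]
tcp_rot: [[-0.876, 0.483, -0.0], [0.483, 0.876, 0.0], [0.0, -0.0, -1.0]]
force: [-0.6, -0.4, -0.2]
opening: 1.002
```

```bash
python3 - <<'E'
from rig import *
from fit import *
im={n:capture(n) for n in("top","scene")}
s=readout.read_state(); p=s["position"]; print(s["time_s"],p,s["tcp_rot"].round(3).tolist()); y=s["tcp_rot"][:,1]
r=regions_of("scene","cup_head"); m=r[0]["mask"]
g=np.zeros((384,512),bool); g[165+27:165+60,320+11:320+36]=1
print(len(r),m.sum(),fit([("scene",m,g)],HEAD,[.505,.33,-3.65]))
H=(.5065,.3305,-3.65); k=im["scene"]; u,v=300,120
k=cv2.resize(k[v:v+112,u:u+150],(800,597),interpolation=cv2.INTER_CUBIC); z=800/150
d=lambda P,col:[cv2.circle(k,tuple(int(t) for t in ((w-[u,v]+.5)*z)),3,col,1) for w in proj("scene",P)]
d([p+y*.0435,p-y*.0435,p],(255,0,255)); d(xf(H,HEAD[0]),(0,255,255)); d(xf(H,HEAD[1]),(255,255,0)); 
cv2.imwrite("pics/b.png",k); cv2.imwrite("pics/b_full.png",im["scene"])
kk=cv2.resize(im["scene"][140:250,215:320],(400,420)); cv2.imwrite("pics/b_base.png",kk)
cv2.imwrite("pics/bb.png",np.hstack([cv2.resize(k,(400,300)),cv2.resize(im["scene"][140:250,215:320],(315,300))]))
E
```

```text
10.7 [0.50807088 0.32941544 0.2413688 ] [[-0.876, 0.483, 0.0], [0.483, 0.876, 0.0], [0.0, 0.0, -1.0]]
1 1125 (array([ 0.50287761,  0.33070848, -3.6038623 ]), np.float64(78.40392156862745))
```

View pics/bb.png

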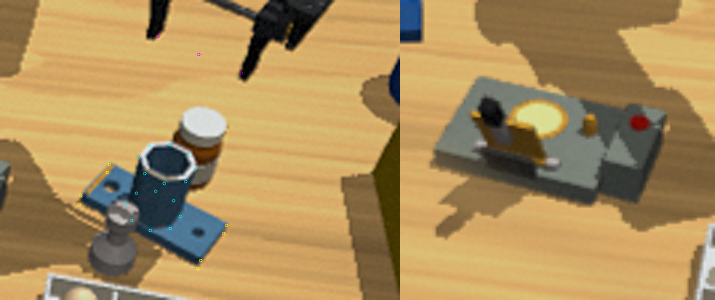

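send_rows(moves=[[[0, 0, 0, 0.2, 0, 4, 1], [0, 0, 0, 0, 0, 4.5, 1], [0, 0, 0, 0, 0, 4.5, 1], [0, 0, 0, 0, 0, 4.5, 1], [0, 0, 0, 0, 0, 2.5, 1]]])

```text
time_s: 11.25
position: [0.5042, 0.3297, 0.0378]
tcp_rot: [[-0.876, 0.483, -0.005], [0.483, 0.876, -0.002], [0.003, -0.004, -1.0]]
force: [-0.2, -0.7, 1.0]
opening: 1.0
```

send_rows(moves=[[[0, 0, 0, 0, 0, 0, -1], [0, 0, 0, 0, 0, 0, -1], [0, 0, 0, 0, 0, 0, -1], [0, 0, 0, 0, 0, 0, -1], [0, 0, 0, 0, 0, 0, -1]]])

```text
time_s: 11.75
position: [0.5068, 0.3304, 0.0431]
tcp_rot: [[-0.876, 0.483, 0.002], [0.483, 0.876, -0.0], [-0.002, 0.001, -1.0]]
force: [-0.4, -0.7, 1.0]
opening: 0.643
```

send_rows(moves=[[[0, 0, 0, 0, 0, 0, -1], [0, 0, 0, 0, 0, 0, -1], [0, 0, 0, 0, 0, 0, -1], [0, 0, 0, 0, 0, 0, -1], [0, 0, 0, 0, 0, 0, -1]]])

```text
time_s: 12.25
position: [0.5068, 0.3304, 0.0432]
tcp_rot: [[-0.876, 0.483, 0.002], [0.483, 0.876, -0.0], [-0.002, 0.001, -1.0]]
force: [-0.6, -1.7, 6.4]
opening: 0.645
```

send_rows(moves=[[[0, 0, 0, 0, 0, -0.5, -1], [0, 0, 0, 0, 0, -2, -1], [0, 0, 0, 0, 0, -4, -1], [0, 0, 0, 0, 0, -4, -1], [0, 0, 0, 0, 0, -4, -1]]])

```text
time_s: 12.75
position: [0.5053, 0.3304, 0.1873]
tcp_rot: [[-0.876, 0.483, -0.002], [0.483, 0.876, -0.0], [0.001, -0.001, -1.0]]
force: [0.9, 0.2, -3.6]
opening: 0.639
```

send_rows(moves=[[[0, 0, 4, 0, 0, 0, -1], [0, 0, 8, 0, 0, 0, -1], [0, 0, 8, 0, 0, 0, -1], [0, 0, 8, 0, 0, 0, -1], [0, 0, 8, 0, 0, 0, -1]]])

```text
time_s: 13.25
position: [0.5053, 0.3305, 0.186]
tcp_rot: [[-0.419, 0.908, -0.001], [0.908, 0.419, -0.0], [0.0, -0.001, -1.0]]
force: [0.2, 0.1, -4.1]
opening: 0.641
```

send_rows(moves=[[[0, 0, 8, 0, 0, 0, -1], [0, 0, 8, 0, 0, 0, -1], [0, 0, 8, 0, 0, 0, -1], [0, 0, 8, 0, 0, 0, -1], [0, 0, 8, 0, 0, 0, -1]]])

```text
time_s: 13.75
position: [0.5053, 0.3305, 0.1859]
tcp_rot: [[0.262, 0.965, -0.001], [0.965, -0.262, -0.0], [-0.001, -0.001, -1.0]]
force: [0.4, -0.5, -3.4]
opening: 0.642
```

send_rows(moves=[[[0, 0, 8, 0, 0, 0, -1], [0, 0, 8, 0, 0, 0, -1], [0, 0, 8, 0, 0, 0, -1], [0, 0, 8, 0, 0, 0, -1], [0, 0, 8, 0, 0, 0, -1]]])

```text
time_s: 14.25
position: [0.5053, 0.3305, 0.1859]
tcp_rot: [[0.821, 0.57, -0.002], [0.57, -0.821, -0.0], [-0.001, -0.001, -1.0]]
force: [0.0, -1.0, -3.3]
opening: 0.645
```

send_rows(moves=[[[0, 0, 8, 0, 0, 0, -1], [0, 0, 8, 0, 0, 0, -1], [0, 0, 8, 0, 0, 0, -1], [0, 0, 8, 0, 0, 0, -1], [0, 0, 5.4, 0, 0, 0, -1]]])

```text
time_s: 14.75
position: [0.5053, 0.3305, 0.1859]
tcp_rot: [[0.999, -0.045, -0.002], [-0.045, -0.999, -0.0], [-0.002, 0.0, -1.0]]
force: [-0.4, 1.5, -3.0]
opening: 0.644
```

send_rows(moves=[[[0, 0, 8.1, 0, 0, 0, -1], [0, 0, 0, 0.7, 3, 0, -1], [0, 0, 0, 0.8, 4, 0, -1], [0, 0, 0, 0.8, 4, 0, -1], [0, 0, 0, 0.8, 4, 0, -1]]])

```text
time_s: 15.25
position: [0.5087, 0.1763, 0.1861]
tcp_rot: [[0.984, -0.179, -0.001], [-0.179, -0.984, 0.0], [-0.001, 0.0, -1.0]]
force: [-0.0, -0.6, -4.0]
opening: 0.647
```

send_rows(moves=[[[0, 0, 0, 0.8, 4, 0, -1], [0, 0, 0, 0.8, 4, 0, -1], [0, 0, 0, 0.6, 3.4, 0, -1], [0, 0, 0, 0.6, 2.5, 0, -1], [0, 0, 0, 0, 0, 0, -1]]])

```text
time_s: 15.75
position: [0.5123, 0.0327, 0.1864]
tcp_rot: [[0.983, -0.185, 0.0], [-0.185, -0.983, -0.001], [0.001, 0.001, -1.0]]
force: [1.1, 0.5, -3.0]
opening: 0.644
```

send_rows(moves=[[[0, 0, 0, 0, 0, 2, -1], [0, 0, 0, 0, 0, 2, -1], [0, 0, 0, 0, 0, 1, -1], [0, 0, 0, 0, 0, 0, -1], [0, 0, 0, 0, 0, 0, -1]]])

```text
time_s: 16.25
position: [0.5123, 0.0362, 0.1366]
tcp_rot: [[0.984, -0.18, 0.0], [-0.18, -0.984, 0.0], [0.0, -0.0, -1.0]]
force: [-0.1, -0.2, -3.7]
opening: 0.644
```

```bash
cat > look.py <<'E'
from rig import *
from fit import *
import sys
im={n:capture(n) for n in("top","scene")}
s=readout.read_state(); p=s["position"]; R=s["tcp_rot"]
print(s["time_s"],p,R.round(3).tolist(),s["force"],s["opening"])
yaw=np.arctan2(R[1,0],R[0,0]); H=(p[0],p[1],yaw); hz=p[2]-.0432
B=(.5115,.036,-.18); np.savez("look.npz",H=H,hz=hz)
k=im["scene"]; u,v=205,130; z=6
k=cv2.resize(k[v:v+100,u:u+130],None,fx=z,fy=z,interpolation=cv2.INTER_CUBIC)
def d(P,col):
    w=proj("scene",P)
    for a in w: cv2.circle(k,tuple(int(t) for t in((a-[u,v]+.5)*z)),3,col,1)
F=HEAD[0].copy(); F[:,2]+=hz
d(xf(H,F),(0,255,255)); F=HEAD[1].copy(); F[:,2]+=hz; d(xf(H,F[1::2]),(255,0,255))
d(xf(B,BASE[0]),(255,255,0)); d(xf(B,BASE[1]),(0,255,0)); d(xf(B,[[0,.055,.054],[0,-.055,.054]]),(0,0,255))
cv2.imwrite(f"pics/{sys.argv[1]}.png",k); cv2.imwrite(f"pics/{sys.argv[1]}_top.png",im["top"])
E
python3 look.py c
```

```text
16.35 [0.51288323 0.03591581 0.13717002] [[0.984, -0.18, 0.002], [-0.18, -0.984, -0.0], [0.002, -0.0, -1.0]] [ 0.21799916 -0.42882156 -3.65965006] 0.6407375968007903
```

View pics/c.png

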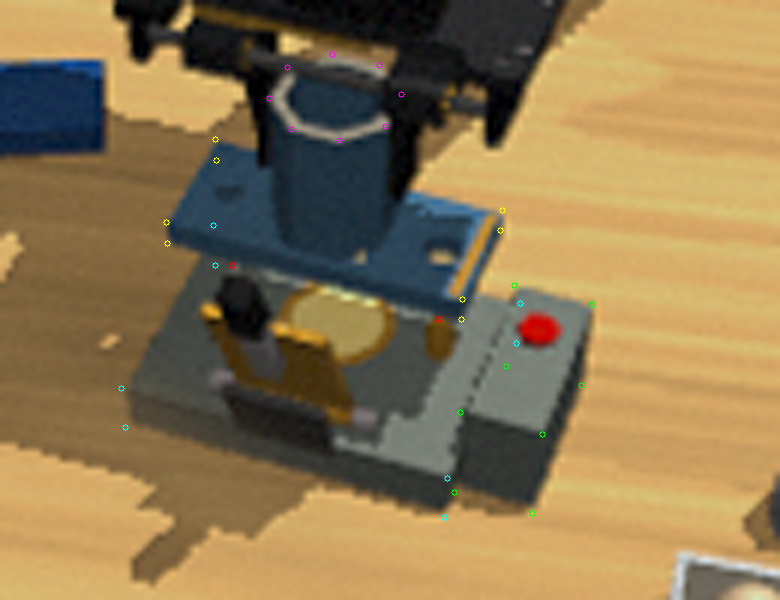

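```bash
cat > rel.py <<'E'
from rig import *
from fit import *
capture("scene"); M=np.load("m0.npz")
s=readout.read_state(); p=s["position"]; R=s["tcp_rot"]; hz=p[2]-.0432
H0=np.array([p[0],p[1],np.arctan2(R[1,0],R[0,0])])
r=regions_of("scene","cup_head"); m=r[0]["mask"]; rb=regions_of("scene","lamp_base"); mb=rb[0]["mask"]
P=[q+[0,0,hz] for q in HEAD]
# compare only flange & wall: ignore where fingers hide (above flange except box)
g=np.ones((384,512),bool); fl=render("scene",H0,P[:1])>0
g[cv2.dilate(fl.astype(np.uint8),np.ones((7,7)))>0]=0
cup=render("scene",H0,P[1:])>0; g[cv2.dilate(cup.astype(np.uint8),np.ones((9,9)))>0]=1
hs,e=fit([("scene",m,g)],P,H0); print("tcp",H0,hz,"head scene",hs,e,m.sum())
gb=np.zeros((384,512),bool); gb[cv2.dilate((m|(render("scene",H0,P)>0)).astype(np.uint8),np.ones((9,9)))>0]=1
gb[:int(130+205/6),:]=1
st=np.zeros((384,512),bool); st[130+265//6:130+455//6,205+190//6:205+385//6]=1  # shutter, stop
bs,e=fit([("scene",mb,gb|st)],BASE,[.509,.038,-.185]); print("base scene",bs,e,mb.sum())
for b in (bs,np.array([.50884,.03783,-.1850])):
    d=b-hs; c,sn=R[:2,0],R[:2,1]; print("move tool x,y cm",100*d[:2]@c,100*d[:2]@sn,"turn",-np.degrees(d[2]))
k=cv2.imread("pics/c.png")
E
python3 rel.py
```

```text
tcp [ 0.51286572  0.03583814 -0.1809434 ] 0.09403600554171367 head scene [ 0.51255356  0.0366675  -0.20357436] 50.89411764705882 1169
base scene [ 0.359 -0.007  0.895] 970.0 970
move tool x,y cm -14.318809219462176 7.058770205200723 turn -62.943674467071936
move tool x,y cm -0.38621255791601233 -0.04752359308902211 turn -1.0642325929430214
```

send_rows(moves=[[[0, 0, -0.3, -0.35, -0.1, 1, -1], [0, 0, 0, 0, 0, 1.5, -1], [0, 0, 0, 0, 0, 0.7, -1], [0, 0, 0, 0, 0, 0, -1], [0, 0, 0, 0, 0, 0, -1]]])

```text
time_s: 17.0
position: [0.5089, 0.0373, 0.1042]
tcp_rot: [[0.985, -0.175, -0.0], [-0.175, -0.985, 0.0], [-0.0, -0.0, -1.0]]
force: [0.0, -0.4, -3.5]
opening: 0.639
```

```bash
sed -i 's/^B=.*;/B=(.5114,.0373,-.176);/' look.py; python3 look.py d
```

```text
17.1 [0.50933927 0.0372296  0.10472564] [[0.985, -0.175, 0.001], [-0.175, -0.985, -0.0], [0.001, -0.0, -1.0]] [ 0.05343197  0.16037392 -2.77913481] 0.64033021851154
```

View pics/d.png

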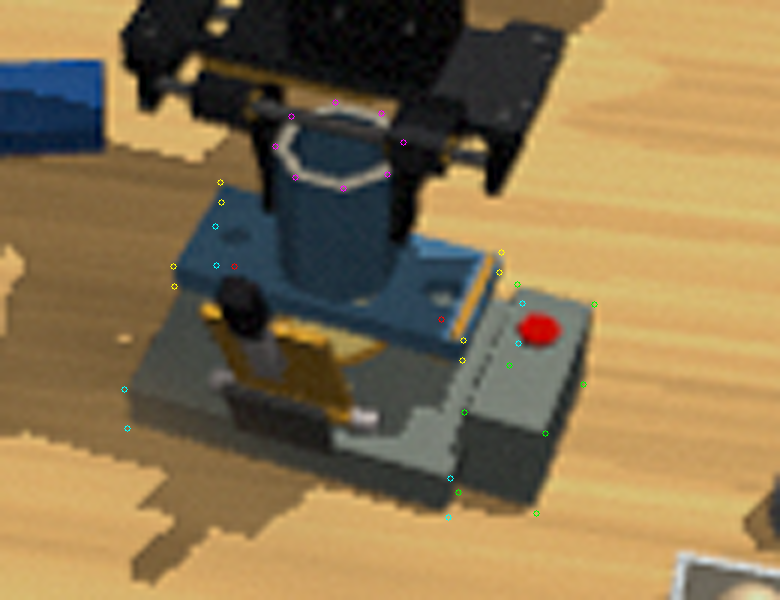

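send_rows(moves=[[[0, 0, 0, 0, 0, 0.4, -1], [0, 0, 0, 0, 0, 0.4, -1], [0, 0, 0, 0, 0, 0.4, -1], [0, 0, 0, 0, 0, 0.2, -1], [0, 0, 0, 0, 0, 0, -1]]])

```text
time_s: 17.6
position: [0.5085, 0.0373, 0.0899]
tcp_rot: [[0.985, -0.175, -0.001], [-0.175, -0.985, 0.0], [-0.001, 0.0, -1.0]]
force: [-0.7, -0.7, -3.8]
opening: 0.648
```

send_rows(moves=[[[0, 0, 0, 0, 0, 0.3, -1], [0, 0, 0, 0, 0, 0.3, -1], [0, 0, 0, 0, 0, 0.2, -1], [0, 0, 0, 0, 0, 0, -1], [0, 0, 0, 0, 0, 0, -1]]])

```text
time_s: 18.1
position: [0.5088, 0.0373, 0.0823]
tcp_rot: [[0.985, -0.175, -0.0], [-0.175, -0.985, -0.0], [-0.0, 0.0, -1.0]]
force: [-0.0, 0.7, -3.9]
opening: 0.641
```

send_rows(moves=[[[0, 0, 0, 0, 0, 0.3, -1], [0, 0, 0, 0, 0, 0.2, -1], [0, 0, 0, 0, 0, 0.2, -1], [0, 0, 0, 0, 0, 0.1, -1], [0, 0, 0, 0, 0, 0, -1]]])

```text
time_s: 18.6
position: [0.5087, 0.0373, 0.0741]
tcp_rot: [[0.985, -0.175, -0.0], [-0.175, -0.985, 0.0], [-0.0, -0.0, -1.0]]
force: [0.9, 0.4, -4.0]
opening: 0.643
```

send_rows(moves=[[[0, 0, 0, 0, 0, 0.1, -1], [0, 0, 0, 0, 0, 0.1, -1], [0, 0, 0, 0, 0, 0, -1], [0, 0, 0, 0, 0, 0, -1], [0, 0, 0, 0, 0, 0, -1]]])

```text
time_s: 19.1
position: [0.5091, 0.0373, 0.0731]
tcp_rot: [[0.985, -0.175, 0.001], [-0.175, -0.985, -0.0], [0.001, -0.0, -1.0]]
force: [-1.0, -0.3, 5.6]
opening: 0.64
```

send_rows(moves=[[[0, 0, 0, 0, 0, 0, -0.2], [0, 0, 0, 0, 0, 0, 0.4], [0, 0, 0, 0, 0, 0, 1], [0, 0, 0, 0, 0, 0, 1], [0, 0, 0, 0, 0, 0, 1]]])

```text
time_s: 19.6
position: [0.509, 0.0373, 0.0722]
tcp_rot: [[0.985, -0.175, 0.0], [-0.175, -0.985, -0.0], [0.0, 0.0, -1.0]]
force: [0.2, -0.0, -0.2]
opening: 0.888
```

send_rows(moves=[[[0, 0, 0, 0, 0, 0, 1], [0, 0, 0, 0, 0, 0, 1], [0, 0, 0, 0, 0, -0.5, 1], [0, 0, 0, 0, 0, -1.5, 1], [0, 0, 0, 0, 0, -3, 1]]])

```text
time_s: 20.1
position: [0.5072, 0.0375, 0.1215]
tcp_rot: [[0.985, -0.175, -0.005], [-0.175, -0.985, 0.001], [-0.005, 0.0, -1.0]]
force: [0.5, -0.5, 0.5]
opening: 0.999
```

send_rows(moves=[[[0, 0, 0, 0, 0, -4, 1], [0, 0, 0, 0, 0, -4, 1], [0, 0, 0, 0, 0, -4, 1], [0, 0, 0, -3, 0, 0, 1], [0, 0, 0, -4, 0, 0, 1]]])

```text
time_s: 20.6
position: [0.4419, 0.0491, 0.2444]
tcp_rot: [[0.984, -0.176, 0.007], [-0.176, -0.984, -0.001], [0.007, -0.0, -1.0]]
force: [-1.3, -0.7, -0.5]
opening: 0.999
```

send_rows(moves=[[[0, 0, 0, -3, 0, 0, 1], [0, 0, 0, 0, 0, 0, 1], [0, 0, 0, 0, 0, 0, 1], [0, 0, 0, 0, 0, 0, 1], [0, 0, 0, 0, 0, 0, 1]]])

```text
time_s: 21.1
position: [0.4118, 0.0545, 0.2425]
tcp_rot: [[0.984, -0.175, 0.001], [-0.175, -0.984, -0.0], [0.001, -0.0, -1.0]]
force: [0.1, -0.4, -0.2]
opening: 1.004
```

```bash
python3 - <<'E'
from rig import *
import cv2,numpy as np
s=readout.read_state(); print(s["time_s"],s["position"],s["force"])
a=capture("scene"); b=capture("top")
cv2.imwrite("pics/e.png",np.hstack([cv2.resize(a[120:270,190:390],(440,330),interpolation=cv2.INTER_CUBIC),cv2.resize(a,(360,330))]))
E
```

```text
21.1 [0.41178554 0.05448775 0.24252777] [ 0.13775028 -0.35692186 -0.16621009]
```

View pics/e.png

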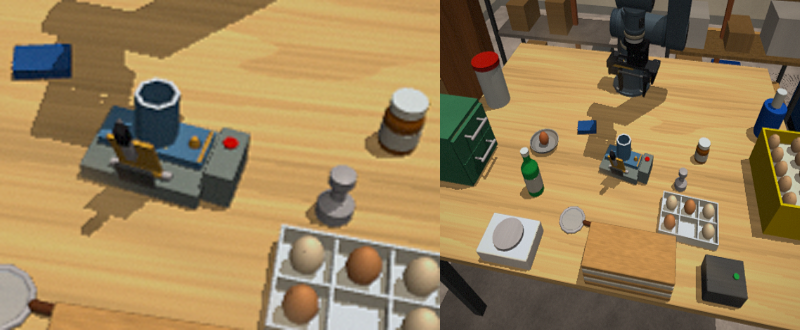

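The picture shows the head seated flat, with the brass peg standing through the large hole by the brass strip (about (195,143)). The shutter leans on its stop at about (130,150), and the jar and stamp are upright and unmoved.

```bash
python3 -c "
from rig import bot
print(bot.hand_in())"
```

```text
the job is handed in; nothing more can be done
None
```

The candling lamp is set up and handed in at about 21 s of the 61 s allowed. The shutter is open on its stop and the blue egg-cup head is seated on the base.

- **Shutter:** I swung it up by its grip until the force rose at the stop, to about 12 N along x and 12 N along z. After I released it, it stayed leaning back, and the last picture shows it still there.
- **Head:** I lifted it by the cup flats, turned it about 161° and lowered it over the pegs, with no sideways force as the holes passed over them. It touched down at TCP height 73.1 mm against 73.2 mm expected for fully home, pressing with roughly 9 N. The last picture shows it flat, with the brass peg through the large hole by the brass strip.
- **Other things:** the jar, stamp, tray, dish, bottle, tin and magnifier look unmoved by eye. I did not measure them again.

**Checks that failed or disagreed:** the two cameras differed by about 4 mm in x for both base and head, so I allowed for that before lowering. One refit of the base, with the head partly hiding it, failed; I used the earlier fits instead.

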